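# Pack the extension bar and ratchet into a socket case

### The job

Pack the loose extension bar and the ratchet into the open socket case so that its lid could be shut: each fully home in the recess of its own shape, the bar in the deep lower recess and the ratchet, drive up, in the upper recess that crosses over it. The bar lies the wrong way round on the bench, so turn it end for end on the way. Lay both parts in rather than dropping them, and do not knock the vice or disturb the other things on the bench.

Things in the scene. Friction and masses are not known exactly. Their poses are not given: they have to be found in the camera images.
- case: Open black socket case with grey moulded tray, fixed on the bench: 296 (x) by 350 (y) mm, rim 60 mm high, walls 10 mm. Origin: centre of its underside; x from carrying handle (robot side) to hinge, y left, z up. Lid folded back beyond the hinge, nowhere above the rim. Tray top 50 mm above the bench; the sockets in it are fixed, tops at 57 mm. It has two long recesses, one crossing the other.
- seat_bar (a point): LOWER RECESS: where the bar's origin lies when home (case x +9, y +60, z 22 mm; axes as the case). Recess along case x, from x -130 to +130, floor 8 mm above the bench, 24 mm wide for the shaft. Finger well here: 80 mm wide (y +20 to +100), x -18 to +36, floor 3 mm above the bench. The ratchet's recess crosses it 3 mm above the shaft of a bar lying home.
- seat_bar_socket (a point): Hinge end of the lower recess: where point bar_socket comes when the bar is home (case x +125, y +60, z 22 mm). Pocket 36 mm wide from x +80 to +130. The bar has 5 mm of play each way lengthwise, 4 mm sideways.
- seat_bar_drive (a point): Handle end of the lower recess: where point bar_drive comes when the bar is home (case x -125, y +60, z 22 mm). Recess 36 mm wide from x -113 to -75 for the collar, only 23 mm wide from x -130 to -113 for the square drive, so the bar fits one way round only.
- seat_ratchet (a point): UPPER RECESS: where the ratchet's origin lies when home (case x -50, y -39, z 33 mm; axes as the case). Recess along case y, from y -125 to +125, floor 33 mm above the bench, 36 mm wide. Finger well here: 80 mm wide (x -90 to -10), y -66 to -12, floor 22 mm above the bench.
- seat_ratchet_head (a point): Where point ratchet_head comes when the ratchet is home (case x -50, y -99, z 33 mm), in a head pocket 52 by 52 mm at the -y end of the upper recess. Play about 5 mm each way lengthwise, 4 mm sideways.
- seat_ratchet_end (a point): Where point ratchet_end comes when the ratchet is home (case x -50, y +120, z 33 mm), at the +y end of the upper recess.
- bar: Loose steel extension bar, 250 mm, 0.6 kg: socket end 28 mm dia., 40 mm long, black square hole in its face; bare shaft 16 mm dia., 165 mm long; knurled collar 28 mm dia., 28 mm long; 12.7 mm square drive 17 mm long. Origin on its axis at the balance point in the shaft; x along the axis to the socket end (y, z turn as it rolls). On the bench: axis level, 14 mm up. Starts with socket end towards the robot.
- bar_socket (a point): Centre of the bar's socket-end face, on its axis, 116 mm from the bar's origin.
- bar_drive (a point): Tip of the bar's square drive, on its axis, 134 mm from the bar's origin.
- ratchet: Loose ratchet, 240 mm, 0.6 kg, lying flat: round steel head 42 mm dia., 28 mm thick, 12.7 mm square drive standing 15 mm up out of it; bare steel neck 18 mm dia., 85 mm long; black grip 28 mm dia., 120 mm long. Origin: level with its underside, below the balance point in the neck; x to the head, z up. Neck axis 14 mm above the underside; neck bare and round from x -39 to +20 mm.
- ratchet_head (a point): Centre of the underside of the ratchet's head, 60 mm from the ratchet's origin along its x.
- ratchet_end (a point): End of the ratchet's grip, level with its underside, 159 mm from the ratchet's origin along its -x.
- vice: Blue bench vice, fixed at the left edge of the bench, 165 mm high, about 100 mm wide (x); its anvil reaches 80 mm from its origin towards the middle of the bench (-y). Origin: centre of its foot, at bench height. Not to be knocked.
- tape: Bystander: tape measure, 68 by 36 by 65 mm, near the robot on the left. Origin: centre of its underside.
- grease: Bystander: jar of grease 72 mm in diameter, 75 mm high, near the robot on the right. Origin: centre of its underside.
- wood_block: Bystander: wooden offcut 70 by 90 by 38 mm at the far right. Origin: centre of its underside.
Not all that is in view belongs to the job. Leave any brown or green look-alike of the ratchet alone.

How it is judged (in metres and radians):
On the way:
1. the extension bar lies home in its deep recess, the right way round, let go, before the ratchet is laid home (distance between bar_socket and seat_bar_socket below 0.009 m and distance between bar_drive and seat_bar_drive below 0.009 m and contact force between the fingers and bar below 0.1 N and not (distance between ratchet_head and seat_ratchet_head below 0.009 m and distance between ratchet_end and seat_ratchet_end below 0.009 m and angle between ratchet's own z axis and vertical below 0.15 rad)), for 0.2 s.
At the end, for the whole second after the job is handed in: The bar lies at rest in the lower recess, both its ends within 9 mm of their seats (socket end towards the hinge); the ratchet lies at rest, drive up within 0.15 rad, in the upper recess across it, its head and its grip end each within 9 mm of their seats; both are released (distance between bar_socket and seat_bar_socket below 0.009 m and distance between bar_drive and seat_bar_drive below 0.009 m and distance between ratchet_head and seat_ratchet_head below 0.009 m and distance between ratchet_end and seat_ratchet_end below 0.009 m and angle between ratchet's own z axis and vertical below 0.15 rad and linear speed of each of bar, ratchet below 0.02 m/s); the robot touches nothing.
It fails at once if the bar is dropped into the case (falls free faster than 0.7 m/s, about 25 mm) (horizontal distance between bar and case below 0.2 m and contact force between the fingers and bar below 0.1 N and linear speed of bar above 0.7 m/s).
It fails at once if the ratchet is dropped into the case (falls free faster than 0.7 m/s, about 25 mm) (horizontal distance between ratchet and case below 0.2 m and contact force between the fingers and ratchet below 0.1 N and linear speed of ratchet above 0.7 m/s).
It fails at once if the vice is knocked (more than 3 N) (contact force between vice and anything else above 3 N).
It fails at once if the tape measure, grease jar or wooden block is moved more than 30 mm (distance of any of tape, grease, wood_block from where it was at the start of the episode above 0.03 m).
It also fails if it takes over 72 s, if anything falls off the work surface, if the arm or the gripper's body presses on something with over 40 N, if the wrist force passes 120 N, or if a joint passes its speed limit or range.

### The arm

A 6-joint arm with a two-finger parallel gripper is mounted at the origin on the work surface. World frame = base frame: x ahead of the robot, y to its left, z up, the work surface at z = 0. Lengths are in mm, angles in rad, forces in N, time in s.
With the tool pointing down it reaches from about 350 to 775 mm from the base axis. Payload 7.3 kg.
Tool frame: the origin (TCP) lies midway between the tips of the shut fingers; the grasp point (between the pads) lies 19 mm behind it (bot.tcp_to_grasp is the distance from the TCP to the grasp point, in mm); z points along the fingers, y is the line along which they close (so a half turn about z gives the same grasp; the last joint's range is limited). The gripper opens to 92 mm and grips with 3 to 60 N. Pads are 19 mm wide; open, the fingers measure 130 mm over their backs; the gripper's body (75 mm by 190 mm) begins 47 mm behind the grasp point.
Start: joints at [-1.369, 0.342, 1.524, -0, 1.275, -0.146], TCP at [178.959, -493.577, 226.741] pointing down, gripper open.
Joint ranges: [-2.53, 2.53], [-0.77, 2.02], [0.04, 2.7], [-1, 4.14], [0.28, 2.66], [-3.11, 3.11]. Speed limits (rad/s): [2.57, 2.57, 3.14, 3.14, 3.14, 3.14].

### API

Orientations are given as [roll, pitch, yaw] about the fixed x, y, z axes, in that order (R = Rz(yaw) Ry(pitch) Rx(roll)).
In Python, from plant import bot, viewer gives the robot as it stands. The module is installed in compiled form; this text tells all that it offers.
- The arm moves only by the shell command python3 -m handwheel 'ROWS'. ROWS is text: rows parted by semicolons, each of 7 numbers parted by spaces: the shift along the tool's x, y, z scaled (see below), then the turn, a rotation vector about the tool's x, y, z scaled (see below), then the opening, from -1 (shut) to 1 (fully open), so that 0 is half open. In form: tx ty tz rx ry rz gripper; .... A call has 1 to 8 rows; each row is the pose to reach, as a shift and turn from the pose commanded when the call began, along the tool's axes at that moment, turning the shorter way round; what a row does not reach only later rows make up. The controller multiplies each number of a shift by 10 cm and each number of a turn by pi rad. A row lasts 1/12 s, in which the tool goes at most 41.7 mm and 7.16 degrees, less where a joint would pass 70% of its speed; a pose out of reach is approached as far as the arm can. A call with a number of a shift or a turn outside -1 to 1 is refused whole. A call with a gripper value outside its range is refused whole. The fingers move at their own pace and stop on an object; the grip force is fixed at half the most. Time passes only in rows, so rows that repeat a pose let the fingers close. It gives the time, the measured TCP pose, the force, the opening and the grip force at its end, in the units of the state.
- bot.get_obs(): the state, without advancing time (a new reading comes with each control period).
- viewer.capture(name): name is "side" or "top" or "wrist"; returns a dict with "frame" (480x640x3 uint8, red, green, blue), "fov_y" (degrees; the focal length in pixels is half the picture's height over the tangent of half this angle, whatever the lens; pixels are square), "cx", "cy" (the principal point, pixels), "dist_coeffs" ([k1, k2, p1, p2, k3] as OpenCV has them; the pictures are not rectified), "T" (4x4, takes a point from camera to world coordinates). Camera axes: x right, y down, z forward; pixel columns grow to the right and rows downward; lengths in mm; the calibration is good to about 2 mm. A picture is of the moment at which its call begins. There is no depth.
- bot.close_job(): hands the job in; it is judged then, once.
Trained networks look in a picture, given as the dict that the camera call returned (one of the last four; its "shot" number tells which), for a name from the list of things; names that differ only in an ending like _2 or _b are one class to them, and where a whole thing is asked for, a point or a joint stands for the part that bears it (a point fixed in the world has none). Each returns a list of dicts, best first, with "score" (0 to 1); they miss things now and then, are a little off and sometimes report something else, mostly with a low value. They report only what shows in the picture. A call takes as long as a camera call. They do not tell look-alikes from the thing itself.
- viewer.recognise(target, picture): "centre" ([column, row] in pixels, amid what is visible of it).
- viewer.cut_out(target, picture): "pixels" (480x640 bool, what is visible of it) and "centre" ([column, row] in pixels, amid what is visible of it).
The state is a dict: "time": time; "joint_positions": joint angles; "dq": joint speeds; "tau": joint torques, N m; "tool_pos": TCP position; "tcp_rot": TCP orientation; "contact_force": force on the tool from outside, world axes, zero at the start; "moment": the same for the moment, N m; "grip_width": finger opening in mm; "finger_force": force on a finger pad.
Only numpy, scipy, OpenCV 4.12 (cv2) and the standard library are available. Lean on these libraries where they do the work, as an engineer would, in place of code of your own. Each camera call takes 0.05 s, during which the arm holds its last target. There are 200 camera calls.

## Working session

There is one attempt and no reset: what is moved stays moved. The work goes in short steps, Python scripts to look and compute and a shell command to move; the robot and the scene stay as the last step left them, time stands still between calls to the robot, and variables do not carry over. Pictures are saved under pics/ and viewed, at most 10 in all, crops included, and the job is handed in when it is done.

```bash
mkdir -p pics
cat > h.py <<'E'
import numpy as np, cv2
from plant import bot, viewer
from scipy.spatial.transform import Rotation as R
def K(p):
    f=240/np.tan(np.radians(p["fov_y"])/2); return np.array([[f,0,p["cx"]],[0,f,p["cy"]],[0,0,1]])
def ray(p,uv):
    n=cv2.undistortPoints(np.array(uv,float).reshape(-1,1,2),K(p),np.array(p["dist_coeffs"],float)).reshape(-1,2)
    d=np.c_[n,np.ones(len(n))]@p["T"][:3,:3].T
    return p["T"][:3,3],d
def onz(p,uv,z):
    o,d=ray(p,uv); return o+d*((z-o[2])/d[:,2])[:,None]
def proj(p,X):
    T=np.linalg.inv(p["T"]); rv,_=cv2.Rodrigues(T[:3,:3])
    return cv2.projectPoints(np.array(X,float).reshape(-1,1,3),rv,T[:3,3],K(p),np.array(p["dist_coeffs"],float))[0].reshape(-1,2)
def save(p,n): cv2.imwrite(f"pics/{n}.png",p["frame"][:,:,::-1])
E
python3 - <<'E'
from h import *
np.set_printoptions(precision=1,suppress=True)
H=dict(case=50,bar=14,ratchet=14,bar_socket=14,bar_drive=14,ratchet_head=10,ratchet_end=10,vice=100,tape=30,grease=40,wood_block=20,seat_bar=22,seat_bar_socket=22,seat_bar_drive=22,seat_ratchet=33,seat_ratchet_head=33,seat_ratchet_end=33)
for c in ["top","side"]:
    p=viewer.capture(c); save(p,c+"0"); print(c,p["T"][:3,3])
    for n,z in H.items():
        print(n,[(round(r["score"],2),np.round(r["centre"]),onz(p,r["centre"],z)[0]) for r in viewer.recognise(n,p)[:3]])
E
```

```text
top [ 273.4  104.8 1626.3]
case [(0.98, array([343., 175.]), array([675.9,  12.5,  50. ]))]
bar [(0.57, array([466., 237.]), array([ 503.6, -357. ,   14. ]))]
ratchet [(0.78, array([201., 160.]), array([720.7, 438.4,  14. ])), (0.75, array([180., 312.]), array([268.4, 480.7,  14. ])), (0.23, array([233., 253.]), array([444.3, 331.5,  14. ]))]
bar_socket [(0.96, array([464., 233.]), array([ 516.7, -352.4,   14. ])), (0.15, array([348., 174.]), array([688.5,  -3.6,  14. ]))]
bar_drive [(0.97, array([465., 235.]), array([ 509.5, -354.4,   14. ])), (0.52, array([345., 171.]), array([695.7,   4.8,  14. ]))]
ratchet_head [(0.87, array([181., 315.]), array([259.2, 478. ,  10. ])), (0.8, array([200., 159.]), array([725.2, 444. ,  10. ])), (0.7, array([234., 254.]), array([441.5, 329.9,  10. ]))]
ratchet_end [(0.98, array([234., 258.]), array([428., 328.,  10.])), (0.75, array([176., 316.]), array([255.6, 492. ,  10. ])), (0.74, array([200., 159.]), array([726.1, 441.9,  10. ]))]
vice [(0.9, array([132., 235.]), array([478.2, 605.5, 100. ])), (0.75, array([465., 234.]), array([ 498.6, -328.8,
[... 1977 characters left out ...]
   20. ]))]
seat_bar [(0.94, array([287., 216.]), array([657.7,  16.1,  22. ])), (0.29, array([404., 193.]), array([ 335.5, -192.5,   22. ]))]
seat_bar_socket [(0.96, array([286., 213.]), array([664.8,   6.3,  22. ])), (0.34, array([382., 289.]), array([312.6, 203. ,  22. ]))]
seat_bar_drive [(0.94, array([286., 211.]), array([669.8,  -1.5,  22. ]))]
seat_ratchet [(0.6, array([284., 212.]), array([668.3,  13.2,  33. ]))]
seat_ratchet_head [(0.89, array([286., 215.]), array([657.9,  23.7,  33. ]))]
seat_ratchet_end [(0.97, array([283., 214.]), array([668.6,  23.4,  33. ])), (0.68, array([402., 194.]), array([ 337.8, -175. ,   33. ])), (0.49, array([318., 314.]), array([446.4, 338.3,  33. ]))]
```

View pics/top0.png

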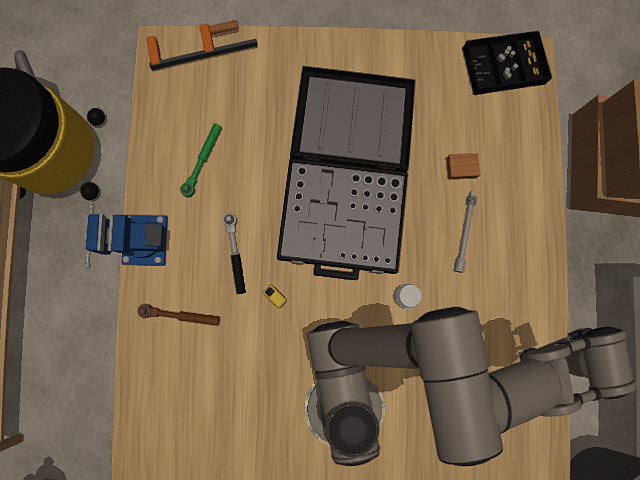

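View pics/side0.png

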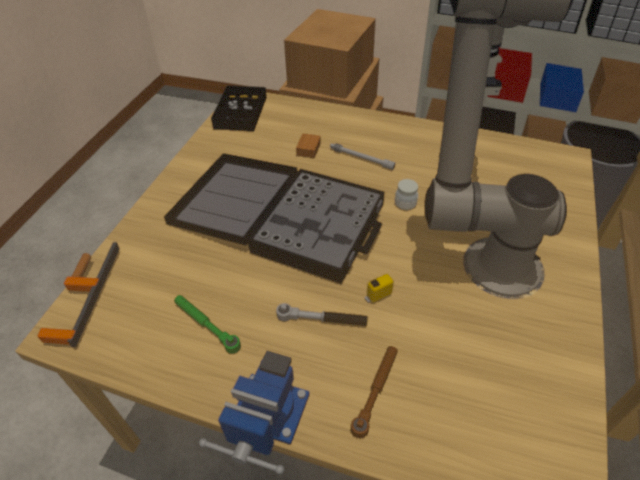

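Both views show the bench clearly. In the top view the bar lies at (472,192)–(459,271), with its socket end at the bottom. The chrome ratchet is at (231,218)–(240,293), and the brown and green ones are decoys. The case body has corners at about (278,258), (400,271), (408,170) and (291,160). Next I'll refine these positions.

Run:
```python
from h import *
np.set_printoptions(precision=2,suppress=True)
p=viewer.capture("top"); o=bot.get_obs(); print(o["time"],o["tool_pos"],o["tcp_rot"],bot.tcp_to_grasp,K(p)[0,0])
for n,near in [("bar",(466,237)),("ratchet",(233,253)),("case",(343,175))]:
    L=[r for r in viewer.cut_out(n,p) if np.hypot(*(np.array(r["centre"])-near))<30]
    if not L: print(n,"miss"); continue
    ys,xs=np.nonzero(L[0]["pixels"]); 
    X=onz(p,np.c_[xs,ys],14)[:,:2]
    m=X.mean(0); w,v=np.linalg.eigh(np.cov((X-m).T)); a=v[:,1]*np.sign(v[0,1]); t=(X-m)@a
    print(n,len(xs),"mean",m,"axis",a,np.arctan2(a[1],a[0]),"ends",m+a*t.min(),m+a*t.max(),t.max()-t.min())
for uv in [(278,258),(400,271),(408,170),(291,160)]: print(uv,onz(p,uv,60)[0])
f=p["frame"][:,:,::-1]
a=cv2.resize(f[150:285,265:425],None,fx=5,fy=4.4444,interpolation=cv2.INTER_CUBIC)
cv2.imwrite("pics/casecrop.png",cv2.resize(f[150:285,265:425],(711,600),interpolation=cv2.INTER_CUBIC))
```

```text
1.85 [ 178.97 -493.59  226.75] [3.14 0.   0.35] 18.8 553.9296209584077
bar 507 mean [ 515.54 -356.27] axis [ 0.98 -0.19] -0.1906395250606723 ends [ 400.57 -334.08] [ 644.6  -381.17] 248.53156462395563
ratchet 763 mean [447.59 328.24] axis [0.98 0.19] 0.19354865648967126 ends [325.74 304.36] [565.17 351.29] 243.98571360713817
case 23895 mean [695.88  -2.75] axis [ 1.  -0.1] -0.09707782283281312 ends [375.51  28.45] [1017.67  -34.09] 645.1962534633642
(278, 258) [426.56 196.25  60.  ]
(400, 271) [ 395.84 -151.31   60.  ]
(408, 170) [ 691.79 -175.98   60.  ]
(291, 160) [713.91 166.34  60.  ]
```

View pics/casecrop.png

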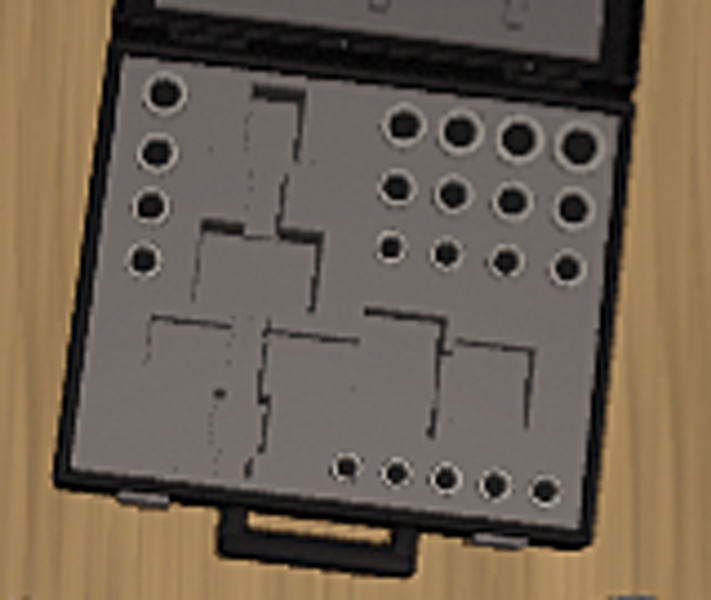

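The crop shows the tray recesses clearly: bar pocket end at (252..305,90), bar finger well top at (203,222)–(322,238), ratchet well top at (366,311)–(446,320), and head pocket corner at (534,350). I'll fit the case pose to these corners.

```bash
cat >> h.py <<'E'
def fitcase(p,crop,C,z=50):
    uv=[crop(c[0],c[1]) for c in C]; W=onz(p,uv,z)[:,:2]; M=np.array([c[2:] for c in C],float)
    r,_=R.align_vectors(np.c_[W-W.mean(0),0*W[:,0]],np.c_[M-M.mean(0),0*M[:,0]]); th=r.as_rotvec()[2]
    c,s=np.cos(th),np.sin(th); A=np.array([[c,-s],[s,c]]); t=W.mean(0)-A@M.mean(0)
    return th,t,A,W-(M@A.T+t)
def go(x,y,z,yaw):
    "shift and turn of the tool (in move units) from the measured pose to the given tool-down pose"
    o=bot.get_obs(); R0=R.from_euler("xyz",o["tcp_rot"]); R1=R.from_euler("xyz",[np.pi,0,yaw])
    d=R0.inv().apply(np.array([x,y,z])-o["tool_pos"])/100; w=(R0.inv()*R1).as_rotvec()/np.pi
    print("t",round(o["time"],2),"pos",np.round(o["tool_pos"],1),"rot",np.round(o["tcp_rot"],3),"q",np.round(o["joint_positions"],2),"F",np.round(o["contact_force"],1),"w",round(o["grip_width"],1),round(o["finger_force"],1) if np.isscalar(o["finger_force"]) else o["finger_force"])
    print("  shift",np.round(d,3),"turn",np.round(w,4))
E
python3 - <<'E'
from h import *
np.set_printoptions(precision=3,suppress=True)
p=viewer.capture("top")
s=160/711
crop=lambda u,v:(265+(u+.5)*s-.5,150+(v+.5)*s*135/600*711/160-.5) if 0 else (265+(u+.5)*160/711-.5,150+(v+.5)*135/600-.5)
C=[(252,88,130,78),(306,91,130,42),(203,221,36,100),(323,235,36,20),(150,318,-32,125),(366,311,-10,-12),(446,319,-10,-66),(534,350,-24,-125)]
th,t,A,e=fitcase(p,crop,C); print(th,t); print(e)
for n,c in dict(bar=(9,60),socket=(125,60),drive=(-125,60),rat=(-50,-39),head=(-50,-99),end=(-50,120)).items(): print(n,A@c+t)
go(505,-353.5,250,-0.19);
E
```

```text
-0.09745722106376016 [554.595  12.688]
[[-1.444 -0.332]
 [ 0.803 -0.106]
 [-0.031 -0.853]
 [ 0.059  0.29 ]
 [ 0.382  0.788]
 [-0.769 -0.928]
 [ 0.28   0.65 ]
 [ 0.718  0.49 ]]
bar [569.39   71.528]
socket [684.84   60.241]
drive [436.026  84.566]
rat [501.037 -21.262]
head [495.199 -80.977]
end [516.508 136.984]
t 2.05 pos [ 179.  -493.6  226.7] rot [ 3.141 -0.     0.348] q [-1.37  0.34  1.52  0.    1.28 -0.15] F [ 0.3  0.4 -0.8] w 91.9 0.0
  shift [ 3.543 -0.206 -0.233] turn [ 0.    -0.     0.171]
```

```bash
python3 -m handwheel '1 0 0 0 0 0 1; 1 0 0 0 0 0 1; 1 0 0 0 0 0 1' 
python3 -m handwheel '1 0 0 0 0 0 1; 1 0 0 0 0 0 1; 1 0 0 0 0 0 1'
python3 -m handwheel '1 0 0 0 0 0 1; 1 0 0 0 0 0 1; 1 0 0 0 0 0 1'
python3 -m handwheel '0.62 -0.15 0.27 0 0 0.171 1; 0.62 -0.15 0.27 0 0 0.171 1; 0.62 -0.15 0.27 0 0 0.171 1; 0.62 -0.15 0.27 0 0 0.171 1; 0.62 -0.15 0.27 0 0 0.171 1; 0.62 -0.15 0.27 0 0 0.171 1'
python3 - <<'E'
from h import *
p=viewer.capture("wrist"); save(p,"w1"); print(np.round(p["T"],2))
go(514,-356,100,-0.19)
print(np.round(proj(p,[[400.6,-334,14],[514,-356,14],[644.6,-381,14]])))
for n in ["bar","bar_socket","bar_drive"]: print(n,[(round(r["score"],2),np.round(r["centre"],1)) for r in viewer.recognise(n,p)])
E
```

```text
time: 2.3
tool_pos: [276.1, -458.0, 226.8]
tcp_rot: [3.141, -0.002, 0.349]
contact_force: [0.1, 0.1, -0.6]
grip_width: 91.8
finger_force: 0.0
time: 2.55
tool_pos: [370.9, -423.4, 226.8]
tcp_rot: [3.141, -0.002, 0.35]
contact_force: [-0.0, -0.1, -0.2]
grip_width: 91.5
finger_force: 0.0
time: 2.8
tool_pos: [465.0, -389.0, 226.6]
tcp_rot: [3.141, -0.002, 0.351]
contact_force: [-0.7, 0.8, 0.3]
grip_width: 91.8
finger_force: 0.0
time: 3.3
tool_pos: [514.4, -355.8, 199.4]
tcp_rot: [-3.141, 0.0, -0.19]
contact_force: [-0.1, -0.6, 0.1]
grip_width: 92.0
finger_force: 0.0
[[-1.9000e-01 -9.5000e-01 -2.4000e-01  5.7846e+02]
 [-9.8000e-01  1.8000e-01  5.0000e-02 -3.6727e+02]
 [ 0.0000e+00  2.5000e-01 -9.7000e-01  3.5695e+02]
 [ 0.0000e+00  0.0000e+00  0.0000e+00  1.0000e+00]]
t 3.35 pos [ 514.3 -356.   199.6] rot [-3.142  0.    -0.188] q [-0.73  0.55  1.27 -0.    1.33  1.03] F [-0.4  0.1 -0.2] w 91.7 0.0
  shift [-0.002  0.001  0.996] turn [-0.      0.0001  0.0006]
[[318. 327.]
 [319. 219.]
 [319.  74.]]
bar [(0.57, array([314.3, 178. ])), (0.55, array([ 49.8, 155.1]))]
bar_socket [(0.8, array([315.2, 173.8]))]
bar_drive [(0.84, array([318.5, 173.4]))]
```

View pics/w1.png

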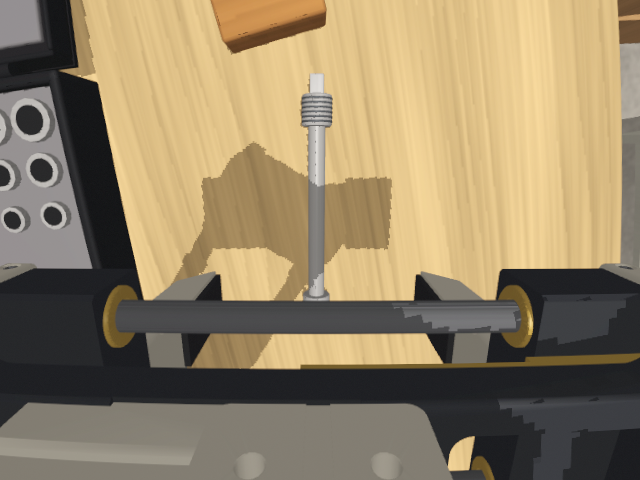

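The drive tip appears at (317,74), against a predicted (319,74), so the bar estimate is good to about 1.5 mm. I'll descend and grip.

```bash
python3 -m handwheel '0 -0.01 1 0 0 0 1; 0 -0.01 1 0 0 0 1; 0 -0.01 1 0 0 0 1; 0 -0.01 1 0 0 0 1' 
python3 -m handwheel '0 0 0.4 0 0 0 1; 0 0 0.7 0 0 0 0.2; 0 0 0.85 0 0 0 0; 0 0 0.955 0 0 0 0; 0 0 0.955 0 0 0 -0.2'
python3 -m handwheel '0 0 0 0 0 0 -1; 0 0 0 0 0 0 -1; 0 0 0 0 0 0 -1; 0 0 0 0 0 0 -1; 0 0 0 0 0 0 -1; 0 0 0 0 0 0 -1'
```

```text
time: 3.83
tool_pos: [511.9, -353.2, 94.8]
tcp_rot: [-3.137, 0.008, -0.189]
contact_force: [-0.3, -0.1, -0.2]
grip_width: 91.9
finger_force: 0.0
time: 4.25
tool_pos: [514.1, -355.1, 3.5]
tcp_rot: [-3.141, 0.001, -0.189]
contact_force: [-0.6, 1.1, -0.6]
grip_width: 69.5
finger_force: 0.0
time: 4.75
tool_pos: [514.6, -355.3, 4.8]
tcp_rot: [3.141, -0.001, -0.189]
contact_force: [-0.6, 0.6, 0.5]
grip_width: 29.6
finger_force: 0.0
```

```bash
python3 -m handwheel '0 0 0 0 0 0 -1; 0 0 0 0 0 0 -1; 0 0 0 0 0 0 -1; 0 0 0 0 0 0 -1; 0 0 0 0 0 0 -1; 0 0 0 0 0 0 -1'
python3 -m handwheel '0 0 -0.1 0 0 0 -1; 0 0 -0.25 0 0 0 -1; 0 0 -0.5 0 0 0 -1; 0 0 -0.75 0 0 0 -1; 0 0 -1 0 0 0 -1; 0 0 -1 0 0 0 -1'
python3 -m handwheel '0 0 -0.25 0 0 0 -1; 0 0 -0.5 0 0 0 -1; 0 0 -0.6 0 0 0 -1; 0 0 -0.6 0 0 0 -1'
python3 - <<'E'
from h import *
go(569.4,71.5,165,3.045)
E
```

```text
time: 5.25
tool_pos: [514.4, -355.1, 4.3]
tcp_rot: [-3.142, -0.0, -0.189]
contact_force: [1.1, 0.5, 2.6]
grip_width: 14.9
finger_force: 30.0
time: 5.75
tool_pos: [516.2, -356.9, 109.2]
tcp_rot: [3.137, -0.007, -0.189]
contact_force: [1.0, -0.9, -5.4]
grip_width: 15.0
finger_force: 30.0
time: 6.08
tool_pos: [515.1, -355.8, 165.6]
tcp_rot: [3.14, -0.003, -0.189]
contact_force: [-0.6, -0.6, -6.9]
grip_width: 14.9
finger_force: 30.0
t 6.08 pos [ 515.1 -355.8  165.6] rot [ 3.14e+00 -3.00e-03 -1.89e-01] q [-0.73  0.57  1.32 -0.    1.24  1.03] F [-0.6 -0.6 -6.9] w 14.9 30.0
  shift [-2.710e-01 -4.299e+00 -3.000e-03] turn [-0.0015 -0.001   0.9705]
```

```bash
python3 -m handwheel '-0.07 -1 0 0 0 -0.2575 -1; -0.07 -1 0 0 0 -0.2575 -1; -0.07 -1 0 0 0 -0.2575 -1; -0.07 -1 0 0 0 -0.2575 -1; -0.07 -1 0 0 0 -0.2575 -1; -0.07 -1 0 0 0 -0.2575 -1; -0.07 -1 0 0 0 -0.2575 -1; -0.07 -1 0 0 0 -0.2575 -1' | sed -n 1,3p
python3 -m handwheel '0.68 -0.74 0 0 0 -0.2575 -1; 0.68 -0.74 0 0 0 -0.2575 -1; 0.68 -0.74 0 0 0 -0.2575 -1; 0.68 -0.74 0 0 0 -0.2575 -1; 0.68 -0.74 0 0 0 -0.2575 -1; 0.68 -0.74 0 0 0 -0.2575 -1; 0.68 -0.74 0 0 0 -0.2575 -1; 0.68 -0.74 0 0 0 -0.2575 -1' | sed -n 1,3p
python3 -m handwheel '1 -0.02 0 0 0 -0.2575 -1; 1 -0.02 0 0 0 -0.2575 -1; 1 -0.02 0 0 0 -0.2575 -1; 1 -0.02 0 0 0 -0.2575 -1; 1 -0.02 0 0 0 -0.2575 -1; 1 -0.02 0 0 0 -0.2575 -1; 1 -0.02 0 0 0 -0.2575 -1; 1 -0.02 0 0 0 -0.2575 -1' | sed -n 1,3p
python3 -m handwheel '0.71 0.72 0 0 0 -0.2575 -1; 0.71 0.72 0 0 0 -0.2575 -1; 0.71 0.72 0 0 0 -0.2575 -1; 0.71 0.72 0 0 0 -0.2575 -1; 0.71 0.72 0 0 0 -0.2575 -1; 0.71 0.72 0 0 0 -0.2575 -1; 0.71 0.72 0 0 0 -0.2575 -1; 0.71 0.72 0 0 0 -0.2575 -1'
python3 - <<'E'
from h import *
p=viewer.capture("wrist"); save(p,"w2"); 
go(569.4,71.5,130,3.045)
q=viewer.capture("top"); f=q["frame"][120:300,250:490,::-1]; cv2.imwrite("pics/t2.png",cv2.resize(f,(800,600),interpolation=cv2.INTER_CUBIC))
E
```

```text
time: 6.75
tool_pos: [525.3, -254.9, 161.6]
tcp_rot: [-3.138, 0.002, 0.622]
time: 7.42
tool_pos: [538.0, -155.5, 162.5]
tcp_rot: [-3.139, -0.001, 1.429]
time: 8.08
tool_pos: [550.4, -56.5, 163.1]
tcp_rot: [-3.14, -0.001, 2.236]
time: 8.75
tool_pos: [563.2, 43.7, 163.4]
tcp_rot: [-3.141, -0.001, 3.044]
contact_force: [0.8, -0.2, -6.3]
grip_width: 15.0
finger_force: 30.0
t 8.8 pos [563.2  43.7 163.5] rot [-3.141e+00 -1.000e-03  3.041e+00] q [-0.06  0.47  1.51 -0.    1.17 -1.53] F [ 0.3  0.9 -6.4] w 15.0 30.0
  shift [-0.034  0.283  0.335] turn [-0.     -0.0004 -0.0013]
```

View pics/w2.png

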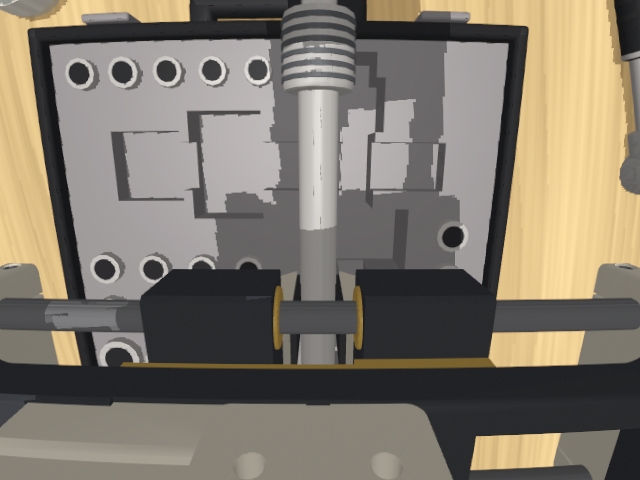

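Run:
```python
from h import *
np.set_printoptions(precision=1,suppress=True)
p=viewer.capture("wrist"); o=bot.get_obs()
th=-0.0975; A=np.array([[np.cos(th),-np.sin(th)],[np.sin(th),np.cos(th)]]); t=np.array([554.6,12.7])
for c,uv in {(-76,-125):(112,132),(-24,-125):(118,200),(-90,-66):(188,111),(-10,-66):(196,217),(-68,125):(444,143),(-32,125):(441,190)}.items():
    print(c,uv,proj(p,[*(A@c+t),50])[0], "err mm",onz(p,uv,50)[0][:2]-(A@c+t))
# bar: collar shaft-side shoulder (bar x=-89), nominal origin at TCP
yw=o["tcp_rot"][2]; ax=np.array([np.cos(yw),np.sin(yw)])
z=o["tool_pos"][2]+9.7
g=cv2.cvtColor(p["frame"],cv2.COLOR_RGB2HSV)
for u,v in [(319,90),(319,200),(319,90)]:
    w=onz(p,(u,v),z)[0][:2]-o["tool_pos"][:2]; print(uv,"along",w@ax,"lat",w@[ax[1],-ax[0]])
for dz in (0,8): print("top/axis collar edge proj",proj(p,[*(o["tool_pos"][:2]+ax*89),z+dz])[0],"shaft80",proj(p,[*(o["tool_pos"][:2]+ax*60),z+dz])[0])
```

```text
(-76, -125) (112, 132) [106.5 132.3] err mm [0.3 4.3]
(-24, -125) (118, 200) [115.2 201.4] err mm [-0.8  2.5]
(-90, -66) (188, 111) [182.2 110.8] err mm [0.6 4.2]
(-10, -66) (196, 217) [191.1 218.6] err mm [-0.9  4.1]
(-68, 125) (444, 143) [442.1 141. ] err mm [1.6 1.4]
(-32, 125) (441, 190) [438.6 189.6] err mm [0.5 1.8]
(441, 190) along 89.6462928762055 lat 1.5334184574565446
(441, 190) along 46.48667109601246 lat 1.553872173878183
(441, 190) along 89.6462928762055 lat 1.5334184574565446
top/axis collar edge proj [315.1  91.7] shaft80 [315.2 167. ]
top/axis collar edge proj [314.9  88.3] shaft80 [315.1 167.9]
```

View pics/t2.png

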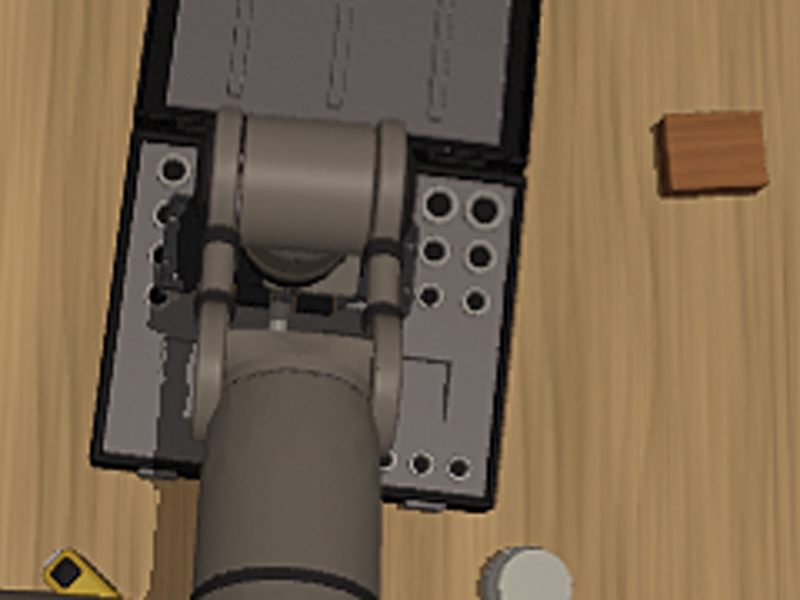

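The bar sits straight in the grip and its origin is within 1 mm of the tool. The wrist view matches the case fit, with a lateral offset (3–4 px) that also shows on the bar itself. I'll lower it now.

```bash
python3 -m handwheel '-0.034 0.29 0 0 0 -0.001 -1; -0.034 0.29 0.2 0 0 -0.001 -1; -0.034 0.29 0.5 0 0 -0.001 -1; -0.034 0.29 0.8 0 0 -0.001 -1; -0.034 0.29 0.9 0 0 -0.001 -1; -0.034 0.29 0.9 0 0 -0.001 -1'
python3 - <<'E'
from h import *
go(569.4,72.2,12.5,3.045)
E
```

```text
time: 9.4
tool_pos: [567.6, 72.2, 71.3]
tcp_rot: [-3.141, -0.007, 3.047]
contact_force: [0.1, 0.5, -6.7]
grip_width: 15.0
finger_force: 30.0
t 9.4 pos [567.6  72.2  71.3] rot [-3.141 -0.007  3.047] q [-0.01  0.59  1.58 -0.    0.98 -1.48] F [ 0.1  0.5 -6.7] w 15.0 30.0
  shift [-0.022  0.002  0.588] turn [-0.0002 -0.0021  0.0007]
```

```bash
python3 -m handwheel '0 0 0 0 0 0 -1; 0 0 0.1 0 0 0 -1; 0 0 0.2 0 0 0 -1; 0 0 0.28 0 0 0 -1; 0 0 0.28 0 0 0 -1; 0 0 0.28 0 0 0 -1'
python3 - <<'E'
from h import *
go(569.4,72.2,13,3.045)
E
```

```text
time: 9.9
tool_pos: [569.3, 72.2, 45.7]
tcp_rot: [-3.141, -0.001, 3.049]
contact_force: [0.0, 0.2, -6.9]
grip_width: 15.4
finger_force: 30.0
t 9.9 pos [569.3  72.2  45.7] rot [-3.141e+00 -1.000e-03  3.049e+00] q [-0.01  0.63  1.6  -0.    0.91 -1.49] F [ 0.   0.2 -6.9] w 15.4 30.0
  shift [-0.001 -0.     0.327] turn [-0.0001 -0.0004  0.0014]
```

```bash
python3 -m handwheel '0 0 0.07 0 0 0.001 -1; 0 0 0.14 0 0 0.001 -1; 0 0 0.21 0 0 0.001 -1; 0 0 0.26 0 0 0.001 -1; 0 0 0.27 0 0 0.001 -1; 0 0 0.27 0 0 0.001 -1'
python3 -m handwheel '0 0 0.02 0 0 0 -1; 0 0 0.04 0 0 0 -1; 0 0 0.055 0 0 0 -1; 0 0 0.055 0 0 0 -1; 0 0 0.055 0 0 0 -1'
```

```text
time: 10.4
tool_pos: [569.3, 72.3, 18.5]
tcp_rot: [-3.141, -0.001, 3.046]
contact_force: [-0.0, -0.3, -7.2]
grip_width: 15.2
finger_force: 30.0
time: 10.82
tool_pos: [569.7, 72.3, 13.7]
tcp_rot: [-3.142, -0.0, 3.046]
contact_force: [-0.4, 1.1, -6.6]
grip_width: 14.7
finger_force: 30.0
```

```bash
python3 -m handwheel '0 0 0.01 0 0 0 -1; 0 0 0.018 0 0 0 -1; 0 0 0.018 0 0 0 -1; 0 0 0.018 0 0 0 -1' | sed -n 2,4p
python3 -m handwheel '0 0 0 0 0 0 -0.5; 0 0 0 0 0 0 -0.4; 0 0 0 0 0 0 -0.35; 0 0 0 0 0 0 -0.3; 0 0 0 0 0 0 -0.3; 0 0 0 0 0 0 -0.3'
```

```text
tool_pos: [570.0, 72.3, 12.3]
tcp_rot: [-3.142, 0.001, 3.046]
contact_force: [-2.1, -0.1, -2.1]
time: 11.65
tool_pos: [569.9, 72.3, 12.0]
tcp_rot: [-3.142, 0.0, 3.046]
contact_force: [0.2, 0.2, 0.2]
grip_width: 32.2
finger_force: 0.0
```

```bash
python3 -m handwheel '0 0 -0.1 0 0 0 -0.3; 0 0 -0.4 0 0 0 -0.3; 0 0 -0.8 0 0 0 -0.3; 0 0 -1 0 0 0 0; 0 0 -1 0 0 0 0' | sed -n 1,4p
python3 -m handwheel '0.1 0.2 -0.4 0 0 0 1; 0.2 0.5 -0.7 0 0 0 1; 0.37 0.85 -0.8 0 0 0 1; 0.37 0.85 -0.8 0 0 0 1' | sed -n 1,3p
python3 -m handwheel '0.37 0.85 0 0 0 0 1; 0.37 0.85 0 0 0 0 1; 0.37 0.85 0 0 0 0 1' | sed -n 1,3p
python3 -m handwheel '0.37 0.84 0 0 0 -0.092 1; 0.37 0.84 0 0 0 -0.092 1; 0.37 0.84 0 0 0 -0.092 1; 0.37 0.84 0 0 0 -0.092 1' | sed -n 1,3p
python3 - <<'E'
from h import *
np.set_printoptions(precision=1,suppress=True)
p=viewer.capture("wrist"); save(p,"w3")
go(484,335.3,100,3.335-2*np.pi)
print(proj(p,[[565.2,351.3,14],[484,335.3,23],[325.7,304.4,14]]))
q=viewer.capture("top"); f=q["frame"][120:300,250:490,::-1]; cv2.imwrite("pics/t3.png",cv2.resize(f,(800,600),interpolation=cv2.INTER_CUBIC))
E
```

```text
time: 12.07
tool_pos: [572.9, 72.3, 118.0]
tcp_rot: [3.141, 0.01, 3.047]
contact_force: [0.4, 1.6, 0.2]
time: 12.4
tool_pos: [540.3, 165.4, 195.5]
tcp_rot: [3.138, 0.005, 3.05]
time: 12.65
tool_pos: [509.8, 252.8, 191.6]
tcp_rot: [3.14, -0.002, 3.05]
time: 12.98
tool_pos: [481.9, 337.8, 191.2]
tcp_rot: [-3.141, -0.001, -2.942]
t 13.03 pos [482.7 336.  191.2] rot [-3.1 -0.  -2.9] q [ 0.5  0.5  1.4 -0.   1.3 -1.3] F [ 0.1 -0.6  0.2] w 91.7 0.0
  shift [-0.  -0.   0.9] turn [-0. -0.  0.]
[[313.5 303.4]
 [313.6 225.3]
 [314.5  40.1]]
```

View pics/w3.png

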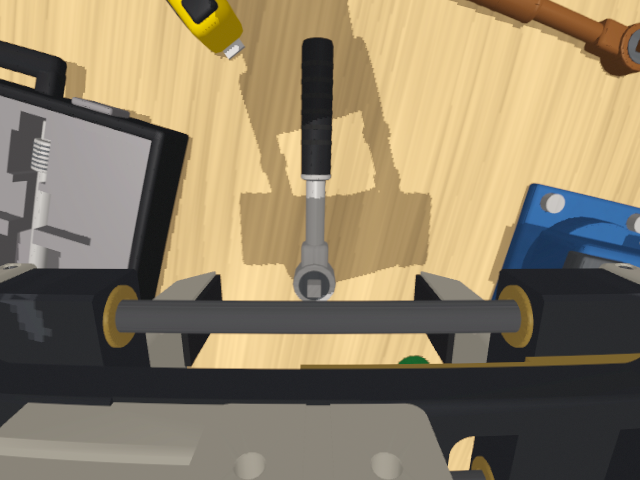

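View pics/t3.png

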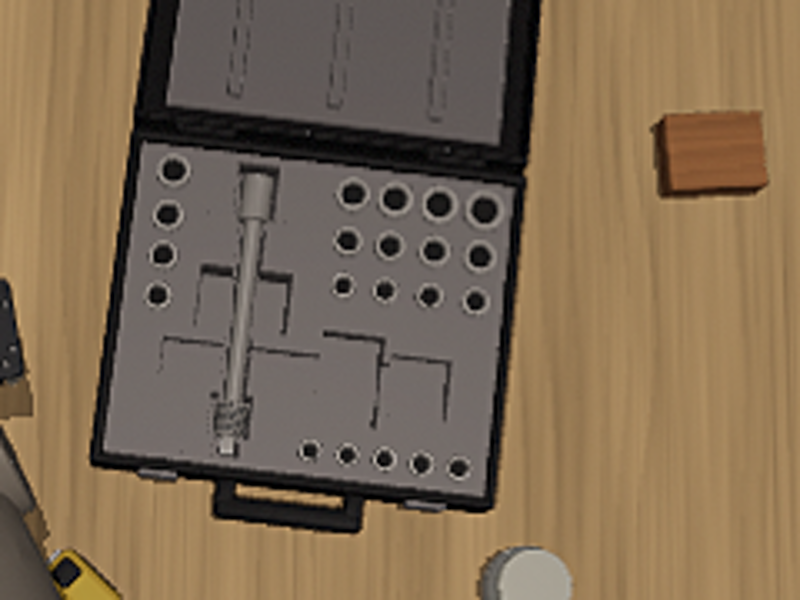

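The top crop shows the bar in its recess, with the socket end in the hinge pocket (258,172) and the drive at (226,455). In the wrist view the ratchet is centred, with its head at (314,281) and grip end at (317,38), as predicted to within 2 px. I'll check the bar numbers, then grasp the ratchet.

```bash
python3 -m handwheel '0 0 1 0 0 0 1; 0 0 1 0 0 0 1; 0 0 1 0 0 0 0.5; 0 0 1 0 0 0 0' | sed -n 1,3p
python3 -m handwheel '0 0 0.4 0 0 0 0; 0 0 0.7 0 0 0 0; 0 0 0.82 0 0 0 -0.1; 0 0 0.87 0 0 0 -0.2; 0 0 0.87 0 0 0 -0.2'
python3 - <<'E'
from h import *
q=viewer.capture("top"); 
go(484,335.3,4.5,3.335-2*np.pi)
th=-0.0975; A=np.array([[np.cos(th),-np.sin(th)],[np.sin(th),np.cos(th)]]); t=np.array([554.6,12.7])
for n,c,uv in [("socket",(125,60),(258,172)),("drive",(-125,60),(226,455))]:
    u=(250+(uv[0]+.5)*.3-.5,120+(uv[1]+.5)*.3-.5); print(n,np.round(A.T@(onz(q,u,30)[0][:2]-t)-c,1))
E
```

```text
time: 13.42
tool_pos: [481.5, 332.2, 87.2]
tcp_rot: [-3.138, -0.009, -2.952]
time: 13.83
tool_pos: [484.1, 335.1, 5.3]
tcp_rot: [-3.141, 0.0, -2.949]
contact_force: [0.1, -0.4, 1.3]
grip_width: 49.6
finger_force: 0.0
t 13.88 pos [484.6 335.7   6.3] rot [ 3.141e+00  2.000e-03 -2.949e+00] q [ 0.48  0.7   1.58 -0.    0.85 -1.29] F [-0.3 -0.3  0.3] w 46.0 0.0
  shift [ 0.007 -0.002  0.018] turn [ 0.0001  0.0006 -0.0002]
socket [5.3 0.2]
drive [ 1.1 -0.5]
```

```bash
python3 -m handwheel '0 0 0.018 0 0 0 -1; 0 0 0.018 0 0 0 -1; 0 0 0.018 0 0 0 -1; 0 0 0.018 0 0 0 -1; 0 0 0.018 0 0 0 -1; 0 0 0.018 0 0 0 -1; 0 0 0.018 0 0 0 -1; 0 0 0.018 0 0 0 -1'
python3 -m handwheel '0 0 -0.1 0 0 0 -1; 0 0 -0.25 0 0 0 -1; 0 0 -0.5 0 0 0 -1; 0 0 -0.75 0 0 0 -1; 0 0 -1 0 0 0 -1; 0 0 -1 0 0 0 -1'
python3 -m handwheel '0 0 -0.25 0 0 0 -1; 0 0 -0.5 0 0 0 -1; 0 0 -0.6 0 0 0 -1; 0 0 -0.6 0 0 0 -1'
```

```text
time: 14.55
tool_pos: [483.8, 335.9, 4.0]
tcp_rot: [3.141, 0.001, -2.948]
contact_force: [-1.0, -0.3, 6.2]
grip_width: 17.2
finger_force: 30.0
time: 15.05
tool_pos: [485.5, 336.9, 107.9]
tcp_rot: [3.139, 0.008, -2.948]
contact_force: [0.7, 0.7, -4.5]
grip_width: 17.1
finger_force: 30.0
time: 15.38
tool_pos: [484.2, 336.2, 164.5]
tcp_rot: [3.141, 0.003, -2.948]
contact_force: [0.6, 0.4, -4.4]
grip_width: 17.4
finger_force: 30.0
```

```bash
python3 -m handwheel '0.13 -0.88 0 0 0 0.148 -1; 0.13 -0.88 0 0 0 0.148 -1; 0.13 -0.88 0 0 0 0.148 -1; 0.13 -0.88 0 0 0 0.148 -1; 0.13 -0.88 0 0 0 0.148 -1' | sed -n 1,3p
python3 -m handwheel '-0.28 -0.85 0 0 0 0.148 -1; -0.28 -0.85 0 0 0 0.148 -1; -0.28 -0.85 0 0 0 0.148 -1; -0.28 -0.85 0 0 0 0.148 -1; -0.28 -0.85 0 0 0 0.148 -1' | sed -n 1,3p
python3 -m handwheel '-0.63 -0.63 0 0 0 0.148 -1; -0.63 -0.63 0 0 0 0.148 -1; -0.63 -0.63 0 0 0 0.148 -1; -0.63 -0.63 0 0 0 0.148 -1; -0.63 -0.63 0 0 0 0.148 -1' | sed -n 1,3p
python3 -m handwheel '-0.85 -0.28 0 0 0 0.148 -1; -0.85 -0.28 0 0 0 0.148 -1; -0.85 -0.28 0 0 0 0.148 -1; -0.85 -0.28 0 0 0 0.148 -1; -0.85 -0.28 0 0 0 0.148 -1; -0.85 -0.28 0 0 0 0.148 -1'
python3 - <<'E'
from h import *
p=viewer.capture("wrist"); save(p,"w4"); 
go(501,-20.8,120,1.473)
o=bot.get_obs(); yw=1.473; ax=np.array([np.cos(yw),np.sin(yw)]); c=o["tool_pos"]
print("grip/neck joint & end proj",[np.round(proj(p,[*(c[:2]+ax*k),c[2]+10])[0]) for k in (0,39,159)])
E
```

```text
time: 15.8
tool_pos: [486.7, 245.6, 160.9]
tcp_rot: [-3.14, -0.003, 2.866]
time: 16.22
tool_pos: [491.2, 156.9, 161.7]
tcp_rot: [-3.14, -0.001, 2.404]
time: 16.63
tool_pos: [495.9, 68.3, 162.1]
tcp_rot: [-3.14, -0.001, 1.942]
time: 17.13
tool_pos: [500.6, -20.1, 162.5]
tcp_rot: [-3.141, -0.0, 1.484]
contact_force: [-0.6, -0.0, -5.7]
grip_width: 16.9
finger_force: 30.0
t 17.18 pos [500.7 -19.9 162.7] rot [-3.141 -0.     1.484] q [-0.19  0.36  1.68  0.    1.09 -0.11] F [-0.3 -0.3 -4.7] w 16.9 30.0
  shift [-0.009  0.005  0.427] turn [-0.0002 -0.      0.0034]
grip/neck joint & end proj [array([319., 304.]), array([320., 218.]), array([ 324., -110.])]
```

View pics/w4.png

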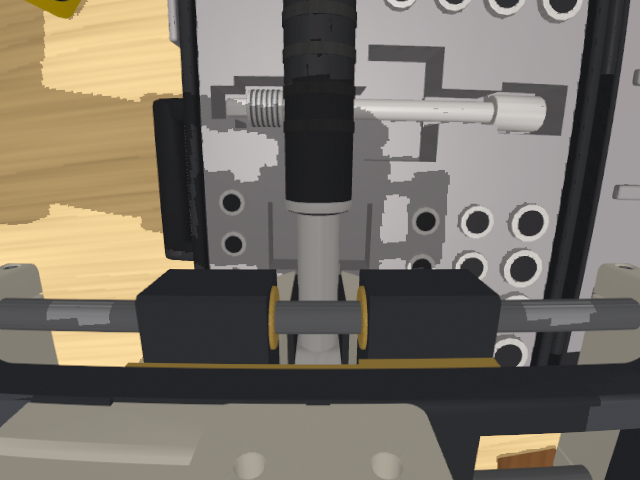

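The wrist view shows the ratchet gripped with its grip ferrule at v≈208. The bar lies in its recess behind, from (228,105) to (545,112), and the ratchet well edges are at (270,205) and (367,205). I'll check the offset along the ratchet numerically.

Run:
```python
from h import *
np.set_printoptions(precision=1,suppress=True)
p=viewer.capture("wrist"); o=bot.get_obs(); c=o["tool_pos"]; yw=o["tcp_rot"][2]; ax=np.array([np.cos(yw),np.sin(yw)]); ly=np.array([ax[1],-ax[0]])
print(K(p)[0,0],p["dist_coeffs"])
for k,l,h in [(39,0,24),(39,14,10),(39,0,19),(36,0,24),(42,0,24),(42,0,19)]: print(k,l,h,proj(p,[*(c[:2]+ax*k+ly*l),c[2]+h])[0])
g=p["frame"][195:220,316:322].mean(1).mean(1); print(g)
th=-0.0975; A=np.array([[np.cos(th),-np.sin(th)],[np.sin(th),np.cos(th)]]); t=np.array([554.6,12.7])
for c in [(-90,-12),(-10,-12),(36,100),(36,20),(130,42),(130,78)]: print(c,proj(p,[*(A@c+t),50])[0])
```

```text
356.280383576122 [-0.1  0.   0.   0.   0. ]
39 0 24 [319.4 225.2]
39 14 10 [352.5 218.5]
39 0 19 [319.3 222.7]
36 0 24 [319.4 232.9]
42 0 24 [319.4 217.5]
42 0 19 [319.4 215.2]
[ 30.6  30.8  30.8  31.2  31.7  31.3  30.9  53.9 124.7 140.5 140.8 139.8
 139.  138.1 136.7 136.  135.4 134.7  99.9  48.1  75.3 129.8 141.6 141.4
 141.2]
(-90, -12) [267.2 205.3]
(-10, -12) [371.8 206.4]
(36, 100) [443.7  49.7]
(36, 20) [434.9 164.8]
(130, 42) [559.8 138.1]
(130, 78) [566.8  87.7]
```

```bash
python3 -m handwheel '-0.043 0.005 0 0 0 0.0035 -1; -0.043 0.005 0.2 0 0 0.0035 -1; -0.043 0.005 0.5 0 0 0.0035 -1; -0.043 0.005 0.8 0 0 0.0035 -1; -0.043 0.005 0.9 0 0 0.0035 -1; -0.043 0.005 0.9 0 0 0.0035 -1; -0.043 0.005 0.9 0 0 0.0035 -1'
python3 - <<'E'
from h import *
go(500.8,-24.2,38,1.473)
E
```

```text
time: 17.82
tool_pos: [501.3, -25.2, 73.6]
tcp_rot: [3.142, 0.0, 1.466]
contact_force: [0.5, -0.2, -4.8]
grip_width: 17.2
finger_force: 30.0
t 17.82 pos [501.3 -25.2  73.6] rot [3.142 0.    1.466] q [-0.2   0.48  1.79 -0.    0.87 -0.1 ] F [ 0.5 -0.2 -4.8] w 17.2 30.0
  shift [ 0.01  -0.006  0.356] turn [ 0.      0.     -0.0023]
```

```bash
python3 -m handwheel '0.01 -0.006 0.06 0 0 -0.002 -1; 0.01 -0.006 0.13 0 0 -0.002 -1; 0.01 -0.006 0.2 0 0 -0.002 -1; 0.01 -0.006 0.25 0 0 -0.002 -1; 0.01 -0.006 0.28 0 0 -0.002 -1; 0.01 -0.006 0.28 0 0 -0.002 -1'
python3 -m handwheel '0 0 0.03 0 0 0 -1; 0 0 0.055 0 0 0 -1; 0 0 0.065 0 0 0 -1; 0 0 0.065 0 0 0 -1; 0 0 0.065 0 0 0 -1'
```

```text
time: 18.32
tool_pos: [500.0, -24.2, 44.4]
tcp_rot: [-3.14, -0.0, 1.471]
contact_force: [-0.1, 0.6, -4.6]
grip_width: 17.3
finger_force: 30.0
time: 18.73
tool_pos: [500.4, -24.2, 38.6]
tcp_rot: [3.141, 0.0, 1.471]
contact_force: [-0.4, -0.0, -4.6]
grip_width: 17.1
finger_force: 30.0
```

```bash
python3 -m handwheel '0 0 0.01 0 0 0 -1; 0 0 0.018 0 0 0 -1; 0 0 0.018 0 0 0 -1; 0 0 0.018 0 0 0 -1'
python3 -m handwheel '0 0 0 0 0 0 -0.5; 0 0 0 0 0 0 -0.4; 0 0 0 0 0 0 -0.35; 0 0 0 0 0 0 -0.3; 0 0 0 0 0 0 -0.3; 0 0 0 0 0 0 -0.3'
```

```text
time: 19.07
tool_pos: [500.5, -24.2, 37.0]
tcp_rot: [3.141, 0.0, 1.471]
contact_force: [0.3, 0.2, -2.5]
grip_width: 16.9
finger_force: 30.0
time: 19.57
tool_pos: [500.5, -24.2, 36.9]
tcp_rot: [3.141, 0.0, 1.471]
contact_force: [0.9, -0.3, 0.1]
grip_width: 32.1
finger_force: 0.0
```

```bash
python3 -m handwheel '0 0 -0.1 0 0 0 -0.3; 0 0 -0.4 0 0 0 -0.3; 0 0 -0.8 0 0 0 -0.3; 0 0 -1 0 0 0 -0.3; 0 0 -1 0 0 0 -0.3' | sed -n 1,4p
python3 -m handwheel '-0.4 0 -0.4 0 0 0 0; -0.7 0 -0.6 0 0 0 0; -1 0 -0.6 0 0 0 0; -1 0 -0.6 0 0 0 0' | sed -n 1,2p
python3 -m handwheel '-1 0 0 0 0 0 0; -1 0 0 0 0 0 0; -1 0 0 0 0 0 0; -1 0 0 0 0 0 0' | sed -n 1,2p
python3 -m handwheel '-1 0 0 0 0 0 0; -1 0 0 0 0 0 0; -1 0 0 0 0 0 0; -1 0 0 0 0 0 0' | sed -n 1,2p
python3 - <<'E'
from h import *
q=viewer.capture("top"); f=q["frame"][120:300,250:490,::-1]; cv2.imwrite("pics/t5.png",cv2.resize(f,(800,600),interpolation=cv2.INTER_CUBIC))
E
```

```text
time: 19.98
tool_pos: [503.2, -24.7, 142.3]
tcp_rot: [3.132, 0.001, 1.471]
contact_force: [0.9, -0.8, -0.4]
time: 20.32
tool_pos: [491.0, -129.2, 199.0]
time: 20.65
tool_pos: [479.6, -226.4, 196.1]
time: 20.98
tool_pos: [469.9, -325.0, 196.0]
```

View pics/t5.png

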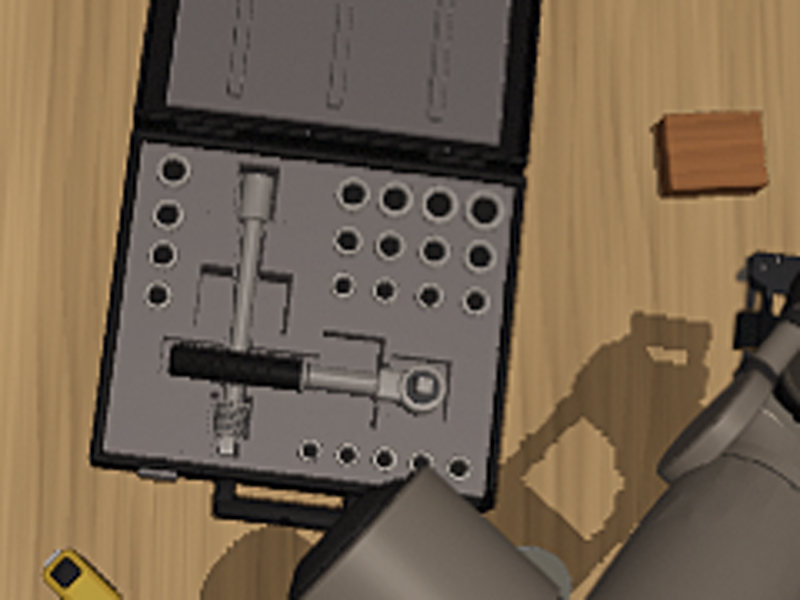

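The ratchet lies across the bar with its head in the pocket at (423,387), grip end at (169,360) and drive up. One numeric check before I hand in.

Run:
```python
from h import *
q=viewer.capture("top")
th=-0.0975; A=np.array([[np.cos(th),-np.sin(th)],[np.sin(th),np.cos(th)]]); t=np.array([554.6,12.7])
for n,c,uv,z in [("head",(-50,-99),(421,390),61),("end",(-50,120),(169,361),50),("socket",(125,60),(258,172),33),("drive",(-125,60),(226,455),26)]:
    u=(250+(uv[0]+.5)*.3-.5,120+(uv[1]+.5)*.3-.5); print(n,np.round(A.T@(onz(q,u,z)[0][:2]-t)-c,1))
```

```text
head [-2.  -1.3]
end [-0.7 -2.2]
socket [4.5 0.2]
drive [ 1.5 -0.5]
```

```bash
python3 -m handwheel '0 0 0 0 0 0 0; 0 0 0 0 0 0 0' | sed -n 1,4p; python3 -c "
from plant import bot
print(bot.close_job())"
```

```text
time: 21.25
tool_pos: [470.8, -320.8, 196.8]
tcp_rot: [-3.141, -0.001, 1.473]
contact_force: [0.4, 0.2, -0.2]
the job is handed in; nothing more can be done
None
```

I packed both parts and handed the job in at about 21 s: the bar is turned end for end in the lower recess and the ratchet lies drive up across it, all ends within about 5 mm of their seats by the top camera; the hand-in call returned no verdict.

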